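Rack the tank samples in their order

TASK

The four amber jars hold water from four fish tanks and look alike, so only their place in the row tells which tank each came from. Move them from the foam of the carrying tray to the four empty bays of the reading rack, one to a bay, in the same order from left to right (as you see them from the robot), the leftmost jar going next to the taller white reference jar with the grey cap. Set each one down gently and upright on its bay's floor - do not drop or tip the glass - and leave the reference jar where it is.

Things in the scene. Friction and masses are not known exactly. Their poses are not given: they have to be found in the camera images.
- jar_a: loose sample jar, one of four alike: amber glass, round, 38 mm diameter up to 46 mm above its base, narrowing to a black 33 mm screw cap; 72 mm tall in all, about 90 g. Origin: centre of its underside; z up; its yaw means nothing. At the start it stands in foam_a, base 9 mm and top 81 mm above the worktop.
- jar_b: loose sample jar, one of four alike: amber glass, round, 38 mm diameter up to 46 mm above its base, narrowing to a black 33 mm screw cap; 72 mm tall in all, about 90 g. Origin: centre of its underside; z up; its yaw means nothing. At the start it stands in foam_b, base 9 mm and top 81 mm above the worktop.
- jar_c: loose sample jar, one of four alike: amber glass, round, 38 mm diameter up to 46 mm above its base, narrowing to a black 33 mm screw cap; 72 mm tall in all, about 90 g. Origin: centre of its underside; z up; its yaw means nothing. At the start it stands in foam_c, base 9 mm and top 81 mm above the worktop.
- jar_d: loose sample jar, one of four alike: amber glass, round, 38 mm diameter up to 46 mm above its base, narrowing to a black 33 mm screw cap; 72 mm tall in all, about 90 g. Origin: centre of its underside; z up; its yaw means nothing. At the start it stands in foam_d, base 9 mm and top 81 mm above the worktop.
- foam_a: fixed grey foam block that holds jar_a at the start: 56 x 56 x 26 mm, round hole 43 mm wide, 20 mm deep. Origin: centre of underside, 3 mm above the worktop; top at 29 mm. The four blocks form a row along their y (57 mm pitch; +y = left seen from the robot) in a fixed aluminium tray 236 x 64 x 20 mm with a low wire lug at each end. Their order in the row varies.
- foam_b: fixed grey foam block that holds jar_b at the start: 56 x 56 x 26 mm, round hole 43 mm wide, 20 mm deep. Origin: centre of underside, 3 mm above the worktop; top at 29 mm. The four blocks form a row along their y (57 mm pitch; +y = left seen from the robot) in a fixed aluminium tray 236 x 64 x 20 mm with a low wire lug at each end. Their order in the row varies.
- foam_c: fixed grey foam block that holds jar_c at the start: 56 x 56 x 26 mm, round hole 43 mm wide, 20 mm deep. Origin: centre of underside, 3 mm above the worktop; top at 29 mm. The four blocks form a row along their y (57 mm pitch; +y = left seen from the robot) in a fixed aluminium tray 236 x 64 x 20 mm with a low wire lug at each end. Their order in the row varies.
- foam_d: fixed grey foam block that holds jar_d at the start: 56 x 56 x 26 mm, round hole 43 mm wide, 20 mm deep. Origin: centre of underside, 3 mm above the worktop; top at 29 mm. The four blocks form a row along their y (57 mm pitch; +y = left seen from the robot) in a fixed aluminium tray 236 x 64 x 20 mm with a low wire lug at each end. Their order in the row varies.
- reading_rack: fixed grey rack, 294 mm along y, 62 mm along x. Origin: centre of underside; +y = left end seen from the robot, +x back, z up. Five open bays, centres at y = +116 (holds reference_jar), +58, 0, -58, -116 mm, x = 0; each 54 x 54 mm inside, flat floor 6 mm above the worktop; walls 4 mm thick: front lip to 16 mm, dividers to 20 mm, back to 26 mm above the worktop.
- reference_jar: loose reference jar in the rack's leftmost bay, to stay there: white, 38 mm diameter, grey cap, 90 mm tall. Origin: centre of its underside, z up; top 96 mm above the worktop.
Things that resemble listed ones, but are neither listed nor needed, are in the scene too. Leave any blue or yellow look-alike of the jar_b alone.

How it is judged (in metres and radians):
At the end, for the whole second after the job is handed in: One sample jar in each of the four bays right of the reference jar, in the left-to-right order of their foam blocks: within 12 mm of the bay centre along each rack axis, base 3 to 10 mm up, within 0.1 rad of upright, released, at rest; reference jar upright, within 10 mm of its start (x of jar_a in the frame of reading_rack between -0.012 and 0.012 m and z of jar_a in the frame of reading_rack between 0.003 and 0.01 m and angle between each of jar_a, jar_b, jar_c, jar_d, reference_jar's own z axis and vertical below 0.1 rad and linear speed of each of jar_a, jar_b, jar_c, jar_d, reference_jar below 0.02 m/s and angular speed of each of jar_a, jar_b, jar_c, jar_d below 0.3 rad/s and (y of jar_a in the frame of reading_rack between 0.046 and 0.07 m or y of jar_a in the frame of reading_rack between -0.012 and 0.012 m or y of jar_a in the frame of reading_rack between -0.07 and -0.046 m or y of jar_a in the frame of reading_rack between -0.128 and -0.104 m) and x of jar_b in the frame of reading_rack between -0.012 and 0.012 m and z of jar_b in the frame of reading_rack between 0.003 and 0.01 m and (y of jar_b in the frame of reading_rack between 0.046 and 0.07 m or y of jar_b in the frame of reading_rack between -0.012 and 0.012 m or y of jar_b in the frame of reading_rack between -0.07 and -0.046 m or y of jar_b in the frame of reading_rack between -0.128 and -0.104 m) and x of jar_c in the frame of reading_rack between -0.012 and 0.012 m and z of jar_c in the frame of reading_rack between 0.003 and 0.01 m and (y of jar_c in the frame of reading_rack between 0.046 and 0.07 m or y of jar_c in the frame of reading_rack between -0.012 and 0.012 m or y of jar_c in the frame of reading_rack between -0.07 and -0.046 m or y of jar_c in the frame of reading_rack between -0.128 and -0.104 m) and x of jar_d in the frame of reading_rack between -0.012 and 0.012 m and z of jar_d in the frame of reading_rack between 0.003 and 0.01 m and (y of jar_d in the frame of reading_rack between 0.046 and 0.07 m or y of jar_d in the frame of reading_rack between -0.012 and 0.012 m or y of jar_d in the frame of reading_rack between -0.07 and -0.046 m or y of jar_d in the frame of reading_rack between -0.128 and -0.104 m) and ((y of foam_a in the frame of foam_b above 0 m and ((y of jar_a in the frame of reading_rack above 0.029 m and y of jar_b in the frame of reading_rack below 0.029 m) or (y of jar_a in the frame of reading_rack above -0.029 m and y of jar_b in the frame of reading_rack below -0.029 m) or (y of jar_a in the frame of reading_rack above -0.087 m and y of jar_b in the frame of reading_rack below -0.087 m))) or (y of foam_b in the frame of foam_a above 0 m and ((y of jar_b in the frame of reading_rack above 0.029 m and y of jar_a in the frame of reading_rack below 0.029 m) or (y of jar_b in the frame of reading_rack above -0.029 m and y of jar_a in the frame of reading_rack below -0.029 m) or (y of jar_b in the frame of reading_rack above -0.087 m and y of jar_a in the frame of reading_rack below -0.087 m)))) and ((y of foam_a in the frame of foam_c above 0 m and ((y of jar_a in the frame of reading_rack above 0.029 m and y of jar_c in the frame of reading_rack below 0.029 m) or (y of jar_a in the frame of reading_rack above -0.029 m and y of jar_c in the frame of reading_rack below -0.029 m) or (y of jar_a in the frame of reading_rack above -0.087 m and y of jar_c in the frame of reading_rack below -0.087 m))) or (y of foam_c in the frame of foam_a above 0 m and ((y of jar_c in the frame of reading_rack above 0.029 m and y of jar_a in the frame of reading_rack below 0.029 m) or (y of jar_c in the frame of reading_rack above -0.029 m and y of jar_a in the frame of reading_rack below -0.029 m) or (y of jar_c in the frame of reading_rack above -0.087 m and y of jar_a in the frame of reading_rack below -0.087 m)))) and ((y of foam_a in the frame of foam_d above 0 m and ((y of jar_a in the frame of reading_rack above 0.029 m and y of jar_d in the frame of reading_rack below 0.029 m) or (y of jar_a in the frame of reading_rack above -0.029 m and y of jar_d in the frame of reading_rack below -0.029 m) or (y of jar_a in the frame of reading_rack above -0.087 m and y of jar_d in the frame of reading_rack below -0.087 m))) or (y of foam_d in the frame of foam_a above 0 m and ((y of jar_d in the frame of reading_rack above 0.029 m and y of jar_a in the frame of reading_rack below 0.029 m) or (y of jar_d in the frame of reading_rack above -0.029 m and y of jar_a in the frame of reading_rack below -0.029 m) or (y of jar_d in the frame of reading_rack above -0.087 m and y of jar_a in the frame of reading_rack below -0.087 m)))) and ((y of foam_b in the frame of foam_c above 0 m and ((y of jar_b in the frame of reading_rack above 0.029 m and y of jar_c in the frame of reading_rack below 0.029 m) or (y of jar_b in the frame of reading_rack above -0.029 m and y of jar_c in the frame of reading_rack below -0.029 m) or (y of jar_b in the frame of reading_rack above -0.087 m and y of jar_c in the frame of reading_rack below -0.087 m))) or (y of foam_c in the frame of foam_b above 0 m and ((y of jar_c in the frame of reading_rack above 0.029 m and y of jar_b in the frame of reading_rack below 0.029 m) or (y of jar_c in the frame of reading_rack above -0.029 m and y of jar_b in the frame of reading_rack below -0.029 m) or (y of jar_c in the frame of reading_rack above -0.087 m and y of jar_b in the frame of reading_rack below -0.087 m)))) and ((y of foam_b in the frame of foam_d above 0 m and ((y of jar_b in the frame of reading_rack above 0.029 m and y of jar_d in the frame of reading_rack below 0.029 m) or (y of jar_b in the frame of reading_rack above -0.029 m and y of jar_d in the frame of reading_rack below -0.029 m) or (y of jar_b in the frame of reading_rack above -0.087 m and y of jar_d in the frame of reading_rack below -0.087 m))) or (y of foam_d in the frame of foam_b above 0 m and ((y of jar_d in the frame of reading_rack above 0.029 m and y of jar_b in the frame of reading_rack below 0.029 m) or (y of jar_d in the frame of reading_rack above -0.029 m and y of jar_b in the frame of reading_rack below -0.029 m) or (y of jar_d in the frame of reading_rack above -0.087 m and y of jar_b in the frame of reading_rack below -0.087 m)))) and ((y of foam_c in the frame of foam_d above 0 m and ((y of jar_c in the frame of reading_rack above 0.029 m and y of jar_d in the frame of reading_rack below 0.029 m) or (y of jar_c in the frame of reading_rack above -0.029 m and y of jar_d in the frame of reading_rack below -0.029 m) or (y of jar_c in the frame of reading_rack above -0.087 m and y of jar_d in the frame of reading_rack below -0.087 m))) or (y of foam_d in the frame of foam_c above 0 m and ((y of jar_d in the frame of reading_rack above 0.029 m and y of jar_c in the frame of reading_rack below 0.029 m) or (y of jar_d in the frame of reading_rack above -0.029 m and y of jar_c in the frame of reading_rack below -0.029 m) or (y of jar_d in the frame of reading_rack above -0.087 m and y of jar_c in the frame of reading_rack below -0.087 m)))) and distance of reference_jar from where it was at the start of the episode below 0.01 m); the robot touches nothing.
It fails at once if a sample jar or the reference jar tips over (more than 0.6 rad from upright) (angle between any of jar_a, jar_b, jar_c, jar_d, reference_jar's own z axis and vertical above 0.6 rad).
It fails at once if a sample jar is dropped or flung (faster than 0.6 m/s with no finger on it) ((linear speed of jar_a above 0.6 m/s and contact force between jar_a and the fingers below 0.05 N) or (linear speed of jar_b above 0.6 m/s and contact force between jar_b and the fingers below 0.05 N) or (linear speed of jar_c above 0.6 m/s and contact force between jar_c and the fingers below 0.05 N) or (linear speed of jar_d above 0.6 m/s and contact force between jar_d and the fingers below 0.05 N)).
It fails at once if the reference jar is shifted by more than 15 mm (distance of reference_jar from where it was at the start of the episode above 0.015 m).
It also fails if it takes over 96 s, if anything falls off the work surface, if the arm or the gripper's body presses on something with over 40 N, if the wrist force passes 120 N, or if a joint passes its speed limit or range.

ROBOT

A 6-joint arm with a two-finger parallel gripper is mounted at the origin on a cart in front of the work surface, level with it; the furniture and walls round the work are solid. World frame = base frame: x ahead of the robot, y to its left, z up, the work surface at z = 0. Lengths are in mm, angles in rad, forces in N, time in s.
With the tool pointing down it reaches from about 400 to 925 mm from the base axis. Payload 12.5 kg.
Tool frame: the origin (TCP) lies midway between the tips of the shut fingers; the grasp point (between the pads) lies 19 mm behind it (env.pinch_z is the z of the grasp point in the tool frame, in mm); z points along the fingers, y is the line along which they close (so a half turn about z gives the same grasp; the last joint's range is limited). The gripper opens to 95 mm and grips with 3 to 60 N. Pads are 20 mm wide; open, the fingers measure 119 mm over their backs; the gripper's body (75 mm by 180 mm) begins 59 mm behind the grasp point.
Start: joints at [1.08, 0.491, 1.559, -0, 1.092, -0.106], TCP at [234.595, 579.323, 185.261] pointing down, gripper open.
Joint ranges: [-3.1, 3.1], [-0.84, 2.19], [0.05, 2.79], [-1.13, 4.28], [0.06, 2.93], [-2.69, 2.69]. Speed limits (rad/s): [2.22, 2.22, 2.79, 3.14, 3.14, 3.14].

INTERFACE

Orientations are given as [roll, pitch, yaw] about the fixed x, y, z axes, in that order (R = Rz(yaw) Ry(pitch) Rx(roll)).
In Python, from cell import env, eyes gives the robot as it stands.
- The arm moves only by the shell command python3 -m inch 'ROWS'. ROWS is JSON, a list of rows, each a list of 3 entries, a list of its own where there are three numbers: the shift along the tool's x, y, z in units of 60 mm (1.0 is 60 mm), then the turn about the tool's z in units of 5 degrees (1.0 is 5 degrees), then the closure, from -1 (fully open) to 1 (shut). In form: [[[tx, ty, tz], turn, claw], ...]. A call has exactly 10 rows; each row shifts and turns the commanded pose from where the row before left it, along the tool's axes as they then stand; what a row does not reach is not made up. A row lasts 1/8 s, in which the tool goes at most 62.5 mm and 10.7 degrees, less where a joint would pass 70% of its speed; a pose out of reach is approached as far as the arm can. A call is refused whole if a number of a shift passes 1 or a number of a turn 1, either way. A call with a gripper value outside its range is refused whole. The fingers move at their own pace and stop on an object; the grip force is fixed at half the most. Time passes only in rows, so rows that do not move let the fingers close, or fill a call up. It gives the time, the measured TCP pose, the force, the opening and the grip force at its end, in the units of the state.
- env.state(): the state, without advancing time (a new reading comes with each control period).
- eyes.read_camera(name): name is "side" or "top"; returns a dict with "pixels" (400x640x3 uint8, red, green, blue), "fx", "fy", "cx", "cy" (pixels), "distortion" ([k1, k2, p1, p2, k3] as OpenCV has them; the pictures are not rectified), "extrinsics" (4x4, takes a point from world to camera coordinates). Camera axes: x right, y down, z forward; pixel columns grow to the right and rows downward; lengths in mm; the calibration is good to about 2 mm. A picture is of the moment at which its call begins. There is no depth.
- env.job_done(): hands the job in; it is judged then, once.
Trained networks look in a picture, given as the dict that the camera call returned (one of the last four; its "shot" number tells which), for a name from the list of things; names that differ only in an ending like _2 or _b are one class to them, and where a whole thing is asked for, a point or a joint stands for the part that bears it (a point fixed in the world has none). Each returns a list of dicts, best first, with "score" (0 to 1); they miss things now and then, are a little off and sometimes report something else, mostly with a low value. They report only what shows in the picture. A call takes as long as a camera call. They do not tell look-alikes from the thing itself.
- eyes.boxes_of(name, picture): "centre" ([row, column] in pixels, amid what is visible of it).
- eyes.cut_out(name, picture): "mask" (400x640 bool, what is visible of it) and "centre" ([row, column] in pixels, amid what is visible of it).
- eyes.spot_point(name, picture): "centre" ([row, column] in pixels: a listed point, or the origin of a listed thing).
The state is a dict: "t": time; "joints": joint angles; "qvel": joint speeds; "tau": joint torques, N m; "eef_pos": TCP position; "tcp_rot": TCP orientation; "ft_force": force on the tool from outside, world axes, zero at the start; "moment": the same for the moment, N m; "opening": opening from 0.0 (shut) to 1.0 (fully open); "grip_force": force on a finger pad.
Only numpy, scipy, OpenCV 4.12 (cv2) and the standard library are available. Lean on these libraries where they do the work, as an engineer would, in place of code of your own. Each camera call takes 0.05 s, during which the arm holds its last target. There are 200 camera calls.

## Working session

There is one attempt and no reset: what is moved stays moved. The work goes in short steps, Python scripts to look and compute and a shell command to move; the robot and the scene stay as the last step left them, time stands still between calls to the robot, and variables do not carry over. Pictures are saved under pics/ and viewed, at most 14 in all, crops included, and the job is handed in when it is done.

```bash
ls; mkdir -p pics; python3 - <<'E'
from cell import env, eyes
import cv2
for n in("top","side"):
    p=eyes.read_camera(n); cv2.imwrite(f"pics/{n}0.png",p["pixels"][:,:,::-1])
    print(n,p["fx"],p["fy"],p["cx"],p["cy"],p["distortion"],p["extrinsics"])
    for o in("jar_a","foam_a","reading_rack","reference_jar"):
        print(o,[(round(d["score"],2),[round(float(x),1) for x in d["centre"]]) for d in eyes.spot_point(o,p)])
print(env.state(),env.pinch_z)
E
```

```text
pics
top 426.5440297051848 426.5440297051848 323.550494961735 201.45982754525437 [-0.08415935  0.          0.          0.          0.        ] [[-2.75570111e-02 -9.99429469e-01 -1.95281410e-02  3.20749693e+01]
 [-9.83064411e-01  3.06361688e-02 -1.80681458e-01  5.62108025e+02]
 [ 1.81176641e-01  1.42183794e-02 -9.83347783e-01  8.74642937e+02]
 [ 0.00000000e+00  0.00000000e+00  0.00000000e+00  1.00000000e+00]]
jar_a [(0.91, [154.7, 421.5]), (0.88, [207.5, 452.8]), (0.83, [250.5, 425.7]), (0.7, [193.6, 375.7]), (0.7, [203.4, 424.3]), (0.69, [250.2, 381.4]), (0.56, [196.5, 401.9])]
foam_a [(0.84, [196.6, 401.1]), (0.76, [206.4, 430.4]), (0.64, [208.0, 448.2]), (0.55, [191.7, 381.2])]
reading_rack [(0.94, [206.9, 260.0])]
reference_jar [(0.59, [187.9, 215.5])]
side 379.6496044040066 379.6496044040066 319.1934926101306 201.84581242362793 [0.00721809 0.         0.         0.         0.        ] [[ 8.63619591e-01 -5.03826131e-01  1.79006172e-02 -4.78856506e+02]
 [-2.13209135e-01 -3.97181108e-01 -8.92630401e-01  1.65602878e+02]
 [ 4.56840308e-01  7.67076527e-01 -4.50433719e-01  6.21489830e+02
[... 442 characters left out ...]
6.0])]
{'t': 0.5, 'joints': array([ 1.08041308e+00,  4.90918451e-01,  1.55896034e+00, -2.02015444e-05,
        1.09167242e+00, -1.05569987e-01]), 'qvel': array([-1.63783575e-03, -3.25256690e-04, -8.78528304e-04, -6.98521026e-04,
        1.54160808e-04,  6.63661157e-05]), 'tau': array([-1.81341842e-03, -6.12054777e+01, -2.58291203e+01,  6.92677265e-02,
        4.47518751e-02, -8.00328678e-06]), 'eef_pos': array([234.58092477, 579.30272066, 185.22866488]), 'tcp_rot': array([3.14155333e+00, 2.21942574e-05, 2.75678870e+00]), 'ft_force': array([-0.63997911, -0.30252643, -0.44905209]), 'moment': array([-0.01742441,  0.0306902 ,  0.01346056]), 'grip_force': 0.0, 'opening': 0.9982387450660141} -18.8
```

View pics/top0.png

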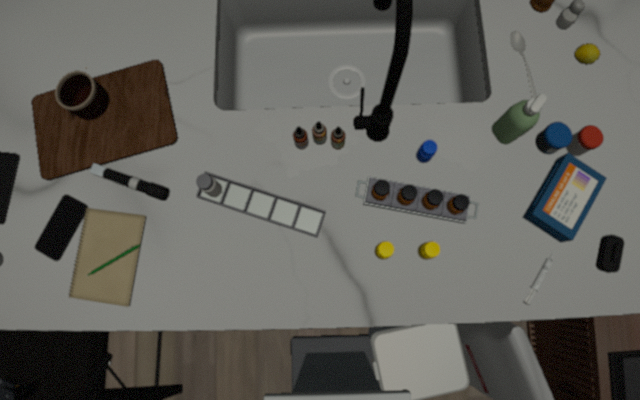

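View pics/side0.png

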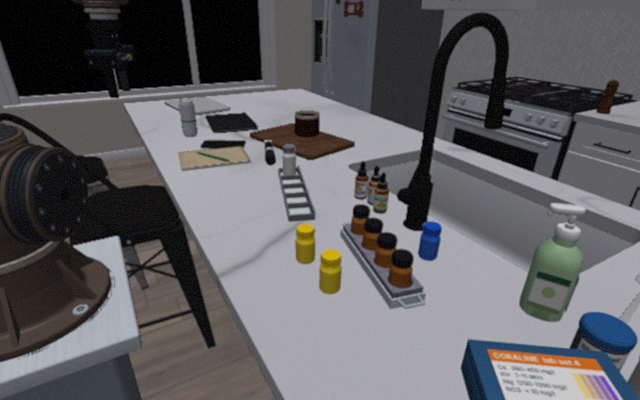

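The top view shows the tray with four amber jars at (190,381), (196,407), (199,432) and (205,457). The rack runs from (180,200) to (235,323), with the reference jar at (183,208). The look-alikes are yellow at (250,385) and (250,430) and blue at (151,427). The jars in the foam are the amber, black-capped ones. I'll confirm that in an enlarged crop and triangulate them.

```bash
cat > h.py <<'E'
import numpy as np, cv2
from cell import env, eyes
def K(p): return np.array([[p["fx"],0,p["cx"]],[0,p["fy"],p["cy"]],[0,0,1.]])
def proj(p,X):
    E=np.array(p["extrinsics"]); return cv2.projectPoints(np.float64(X).reshape(-1,1,3),cv2.Rodrigues(E[:3,:3])[0],E[:3,3],K(p),np.array(p["distortion"]))[0][:,0]
def und(p,uv): return cv2.undistortPoints(np.float64(uv).reshape(-1,1,2),K(p),np.array(p["distortion"]))[:,0]
def atz(p,uv,z):
    E=np.array(p["extrinsics"]);n=np.c_[und(p,uv),np.ones(len(np.reshape(uv,(-1,2))))]
    c=-E[:3,:3].T@E[:3,3]; d=n@E[:3,:3]; return c+d*((z-c[2])/d[:,2])[:,None]
def tri(p,q,a,b):
    X=cv2.triangulatePoints(np.array(p["extrinsics"])[:3],np.array(q["extrinsics"])[:3],und(p,a).T,und(q,b).T); return (X[:3]/X[3]).T
E
python3 - <<'E'
from h import *
T=eyes.read_camera("top");S=eyes.read_camera("side")
up=lambda im,r0,r1,c0,c1,k:cv2.resize(im[r0:r1,c0:c1,::-1],None,fx=k,fy=k,interpolation=cv2.INTER_CUBIC)
a=up(T["pixels"],160,240,190,330,5);b=up(T["pixels"],170,230,350,490,5)
cv2.imwrite("pics/c1.png",np.vstack([a[:,:700],b]) [:600] if False else np.vstack([a[40:],b[:240]]))
c=up(S["pixels"],140,225,265,325,6);d=up(S["pixels"],195,305,335,435,5)
d=d[:510];cv2.imwrite("pics/c2.png",np.hstack([c,d[:510,:430]]))
for n,p in(("T",T),("S",S)):
  for o in("jar_a","reading_rack","reference_jar"):
    print(n,o,[(round(d["score"],2),[round(float(x),1) for x in d["centre"]],int(d["mask"].sum())) for d in eyes.cut_out(o,p)])
E
```

```text
T jar_a [(0.89, [192.1, 406.9], 308), (0.87, [191.4, 380.0], 285), (0.85, [246.0, 429.5], 310), (0.84, [251.4, 385.1], 304), (0.77, [203.4, 454.1], 337), (0.75, [150.1, 426.4], 326), (0.63, [198.0, 430.4], 329)]
T reading_rack []
T reference_jar [(0.84, [185.6, 211.8], 416)]
S jar_a [(0.92, [240.2, 431.0], 719), (0.85, [220.7, 360.9], 447), (0.85, [251.8, 384.9], 589), (0.74, [242.6, 309.2], 742), (0.7, [266.2, 399.4], 782), (0.62, [232.5, 369.0], 464), (0.58, [271.6, 328.5], 905)]
S reading_rack [(0.61, [196.4, 296.4], 1324)]
S reference_jar []
```

View pics/c1.png

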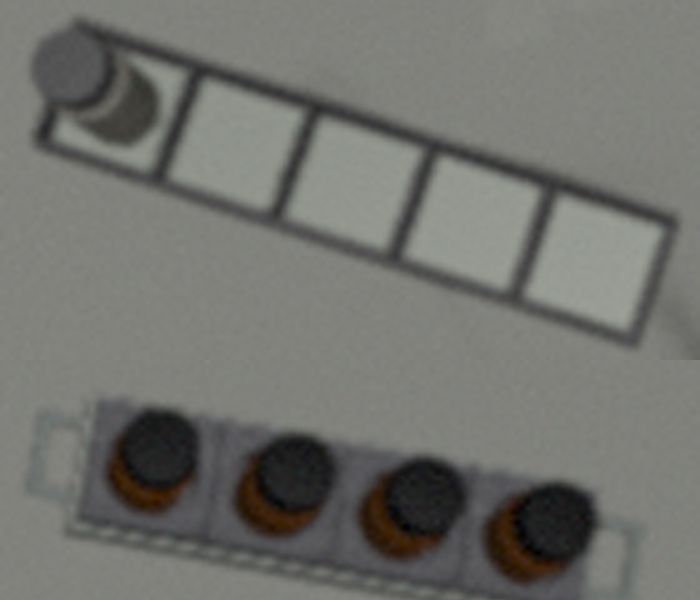

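View pics/c2.png

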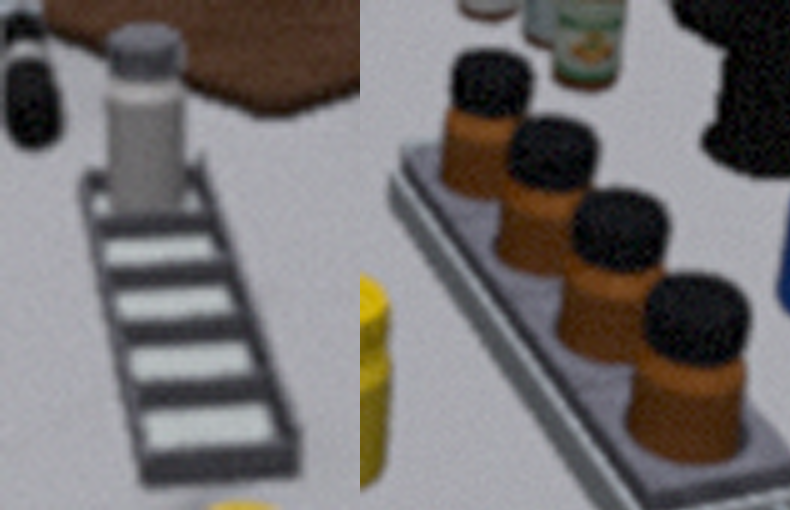

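c1 and c2 confirm four amber jars with black caps standing in the grey foam, with no yellow or blue ones among them. The rack has the white reference jar at its left end and four empty white-floored bays. Next I'll triangulate the caps and fit the rack pose.

```bash
cat > m.py <<'E'
from h import *
from scipy.optimize import least_squares
T=eyes.read_camera("top");S=eyes.read_camera("side")
def caps(p,r0,r1,c0,c1,thr,amin):
    g=cv2.GaussianBlur(p["pixels"],(3,3),0).max(2)[r0:r1,c0:c1]; n,l,s,c=cv2.connectedComponentsWithStats((g<thr).astype(np.uint8))
    return [(c[i]+[c0,r0]).round(1).tolist()+[int(s[i,4])] for i in range(1,n) if s[i,4]>amin]
E
cat > fit.py <<'E'
from m import *
print(caps(T,178,216,366,474,48,80)); print(caps(S,200,290,345,420,45,80))
# manual cap centres
ct=np.array([[160,448],[297,472],[426,497],[558,522]])/5+[350,98]; ct-=.4
cs=np.array([[490,83],[552,153],[620,230],[697,318]])*1.-[360,0]; cs=cs/5+[335,195]-.4
X=tri(T,S,ct,cs);print("caps\n",X.round(1)); print("at z78 top\n",atz(T,ct,78).round(1))
print("pitch",np.linalg.norm(np.diff(X[:,:2],axis=0),axis=1).round(1))
tp=np.array([[78,20],[676,220],[38,143],[636,345]])/5+[190,168]-.4
sp=np.array([[143,485],[298,472],[298,430],[136,452]])/6+[265,140]-.4
Mt=np.array([[31,147,26],[31,-147,26],[-31,147,16],[-31,-147,16]]);Ms=np.array([[-31,-147,0],[31,-147,0],[31,-147,26],[-31,-147,16]])
def W(v,M):
    c,s=np.cos(v[3]),np.sin(v[3]); return M@np.array([[c,-s,0],[s,c,0],[0,0,1]]).T+v[:3]
f=lambda v:np.r_[(proj(T,W(v,Mt))-tp).ravel(),(proj(S,W(v,Ms))-sp).ravel()]
r=least_squares(f,[450,150,0,-.3]);print("rack",r.x.round(3),r.fun.round(1))
M=np.array([[0,y,6] for y in(116,58,0,-58,-116)]);print(W(r.x,M).round(1));print(W(np.r_[r.x[:2],0,r.x[3]],M)[:,:2].round(1))
# check of bay centres from white floor visible centres in top crop
bc=np.array([[237,147],[352,185],[470,225],[597,262]])/5+[190,168]-.4;print(atz(T,bc,6).round(1))
# reference jar top
print("ref",tri(T,S,np.array([[72,68]])/5+[190,168]-.4,np.array([[146,45]])/6+[265,140]-.4))
E
python3 fit.py
```

```text
[[381.1, 187.9, 194], [408.2, 192.7, 201], [434.0, 197.4, 209], [459.8, 202.4, 205]]
[[412.7, 214.2, 396], [374.9, 228.1, 609], [401.4, 258.9, 297]]
caps
 [[ 586.2 -109.5   72.8]
 [ 573.8 -167.2   73. ]
 [ 561.7 -221.8   72.7]
 [ 548.9 -277.2   73.5]]
at z78 top
 [[ 584.8 -108.6   78. ]
 [ 572.6 -166.1   78. ]
 [ 560.2 -220.1   78. ]
 [ 547.7 -275.6   78. ]]
pitch [59.  56.  56.9]
rack [ 5.67975e+02  1.58790e+02  4.44100e+00 -3.50000e-01] [-1.1 -1.3  1.6 -1.3 -1.6  0.2  0.8  0.7 -1.1  1.1 -0.2  1.4 -0.  -1.6
 -0.1  0.5]
[[607.8 267.7  10.4]
 [587.9 213.3  10.4]
 [568.  158.8  10.4]
 [548.1 104.3  10.4]
 [528.2  49.8  10.4]]
[[607.8 267.7]
 [587.9 213.3]
 [568.  158.8]
 [548.1 104.3]
 [528.2  49.8]]
[[587.8 215.1   6. ]
 [568.4 161.8   6. ]
 [548.3 107.8   6. ]
 [529.6  50.3   6. ]]
ref [[608.11368494 266.24744547  93.05391404]]
```

```bash
cat > go.py <<'E'
# usage: go.py x y z yaw : remaining turn units and shift units in the present tool axes, and in the axes after the turn
import sys; from cell import env; import numpy as np
x,y,z,w=map(float,sys.argv[1:5]); s=env.state(); p=s["eef_pos"]; psi=s["tcp_rot"][2]
d=np.array([x,y,z])-p
f=lambda a:(np.array([np.cos(a)*d[0]+np.sin(a)*d[1],np.sin(a)*d[0]-np.cos(a)*d[1],-d[2]])/60).round(2)
print("t",round(s["t"],2),"turn",round(float(-np.degrees(w-psi)/5),2),"shift now",f(psi),"after turn",f(w),"open",round(float(s["opening"]),3),"grip",round(float(s["grip_force"]),1),p.round(1))
E
python3 - <<'E'
from h import *
T=eyes.read_camera("top")
print(atz(T,[[378,138],[362,95],[405,10],[427,155],[385,252],[320,142]],0).round(0)); print(atz(T,[[362,92],[405,10],[380,115]],150).round(0))
E
python3 go.py 586 -109.5 140 1.352
python3 -m inch '[[[0,0,0],1,-1],[[0,0,0],1,-1],[[0,0,0],1,-1],[[0,0,0],1,-1],[[0,0,0],1,-1],[[0,0,0],1,-1],[[0,0,0],1,-1],[[0,0,0],1,-1],[[0,0,0],1,-1],[[0,0,0],1,-1]]'
python3 go.py 586 -109.5 140 1.352
```

```text
[[ 721. -116.    0.]
 [ 831.  -84.    0.]
 [1062. -205.    0.]
 [ 675. -229.    0.]
 [ 453. -118.    0.]
 [ 715.   21.    0.]]
[[ 769.  -71.  150.]
 [ 958. -173.  150.]
 [ 718. -105.  150.]]
t 1.05 turn 16.1 shift now [-9.74 -8.44  0.75] after turn [-9.94  8.21  0.75] open 1.002 grip 0.0 [234.6 579.3 185.3]
t: 2.3
eef_pos: [234.6, 579.3, 185.2]
tcp_rot: [3.142, -0.0, 1.881]
ft_force: [-0.5, -0.5, 0.4]
opening: 1.003
grip_force: 0.0
t 2.3 turn 6.07 shift now [-12.72   2.07   0.75] after turn [-9.94  8.21  0.75] open 1.003 grip 0.0 [234.6 579.3 185.2]
```

```bash

python3 -m inch '[[[0,0,0],1,-1],[[0,0,0],1,-1],[[0,0,0],1,-1],[[0,0,0],1,-1],[[0,0,0],1,-1],[[0,0,0],1,-1],[[0,0,0],0.1,-1],[[-0.7,0.58,0],0,-1],[[-0.7,0.58,0],0,-1],[[-0.7,0.58,0],0,-1]]'
python3 -m inch '[[[-0.7,0.58,0],0,-1],[[-0.7,0.58,0],0,-1],[[-0.7,0.58,0],0,-1],[[-0.7,0.58,0],0,-1],[[-0.7,0.58,0],0,-1],[[-0.7,0.58,0],0,-1],[[-0.7,0.58,0],0,-1],[[-0.7,0.58,0],0,-1],[[-0.7,0.58,0],0,-1],[[-0.7,0.58,0],0,-1]]'
python3 go.py 586 -109.5 140 1.352
```

```text
t: 3.55
eef_pos: [309.6, 432.2, 185.3]
tcp_rot: [3.141, -0.0, 1.354]
ft_force: [0.6, 1.0, 0.4]
opening: 1.002
grip_force: 0.0
t: 4.8
eef_pos: [558.3, -53.7, 185.4]
tcp_rot: [3.141, -0.0, 1.354]
ft_force: [1.3, 0.9, 0.5]
opening: 0.999
grip_force: 0.0
t 4.8 turn 0.02 shift now [-0.81  0.65  0.76] after turn [-0.81  0.65  0.76] open 0.999 grip 0.0 [558.3 -53.7 185.4]
```

```bash

python3 -m inch '[[[-0.4,0.32,0],0,-1],[[-0.41,0.33,0],0,-1],[[0,0,0.38],0,-1],[[0,0,0.38],0,-1],[[0,0,0.4],0,-1],[[0,0,0.2],0,-1],[[0,0,0],0,-1],[[0,0,0],0,-1],[[0,0,0],0,-1],[[0,0,0],0,-1]]'
python3 go.py 586 -109.5 34 1.352
python3 - <<'E'
from h import *
T=eyes.read_camera("top");S=eyes.read_camera("side")
up=lambda im,r0,r1,c0,c1,k:cv2.resize(im[r0:r1,c0:c1,::-1],None,fx=k,fy=k,interpolation=cv2.INTER_CUBIC)
cv2.imwrite("pics/d1.png",np.hstack([up(T["pixels"],130,270,330,450,3),up(S["pixels"],130,270,310,450,3)]))
E
```

```text
t: 6.05
eef_pos: [585.3, -107.9, 104.2]
tcp_rot: [3.141, -0.0, 1.352]
ft_force: [-1.0, -0.1, -0.6]
opening: 1.0
grip_force: 0.0
t 6.05 turn -0.0 shift now [-0.02  0.02  1.17] after turn [-0.02  0.02  1.17] open 1.0 grip 0.0 [ 585.3 -107.9  104.2]
```

View pics/d1.png

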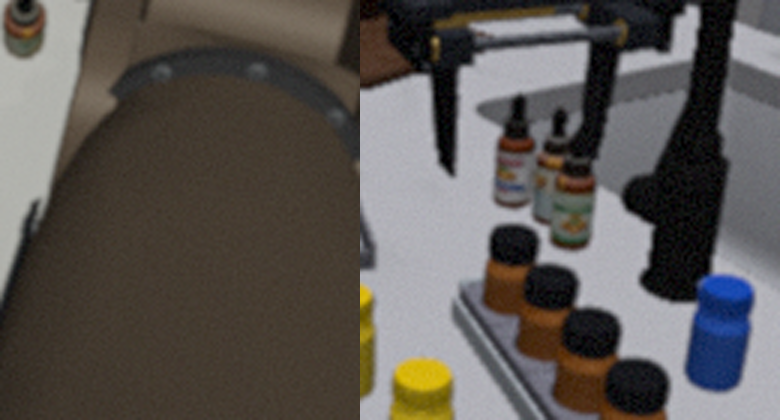

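The side crop shows the open fingers straddling the column above jar 1 (cap at about (240,513) in the crop) and clear of the faucet. Descending and closing.

```bash

python3 -m inch '[[[-0.02,0.02,0.4],0,-1],[[0,0,0.4],0,-1],[[0,0,0.25],0,-1],[[0,0,0.1],0,-1],[[0,0,0],0,-1],[[0,0,0],0,0],[[0,0,0],0,0.5],[[0,0,0],0,1],[[0,0,0],0,1],[[0,0,0],0,1]]'
python3 -m inch '[[[0,0,0],0,1],[[0,0,0],0,1],[[0,0,0],0,1],[[0,0,0],0,1],[[0,0,-0.1],0,1],[[0,0,-0.2],0,1],[[0,0,-0.3],0,1],[[0,0,-0.4],0,1],[[0,0,-0.4],0,1],[[0,0,-0.4],0,1]]'
python3 go.py 587.9 214.3 120 1.221
```

```text
t: 7.4
eef_pos: [586.0, -109.3, 34.7]
tcp_rot: [3.141, -0.0, 1.352]
ft_force: [0.2, -0.3, -0.1]
opening: 0.536
grip_force: 0.0
t: 8.65
eef_pos: [586.0, -109.3, 144.4]
tcp_rot: [3.141, -0.0, 1.352]
ft_force: [0.2, 0.1, -0.5]
opening: 0.342
grip_force: 30.0
t 8.65 turn 1.5 shift now [ 5.27 -1.14  0.41] after turn [ 5.08 -1.82  0.41] open 0.342 grip 30.0 [ 586.  -109.3  144.4]
```

```bash
python3 - <<'E'
from h import *
S=eyes.read_camera("side")
print(proj(S,[[586,-109,144],[586,-109,119],[586,-109,9]]))
cv2.imwrite("pics/d2.png",cv2.resize(S["pixels"][90:260,310:450,::-1],None,fx=4,fy=3.5,interpolation=cv2.INTER_CUBIC))
E
```

```text
[[362.62061437 178.99220014]
 [361.74333613 190.60245554]
 [358.18203004 237.81137645]]
```

View pics/d2.png

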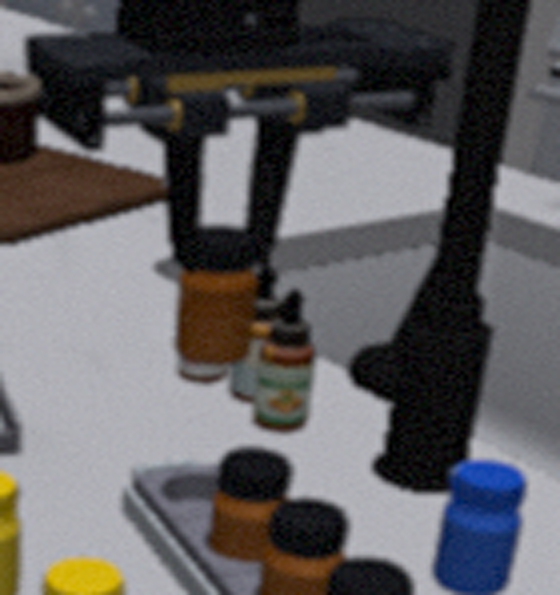

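The jar hangs upright, held by its cap (opening 0.342 × 95 ≈ 33 mm). Its bottom is at crop y≈360, which matches base = TCP − 26 mm, so it hasn't slipped. The fingertips seem to sit higher than the TCP figure suggests, so I'll place by the jar-to-TCP offset. That puts the base at 6 mm with the TCP at about 32 mm.

```bash

python3 -m inch '[[[0,0,0],0.75,1],[[0,0,0],0.75,1],[[0.3,-0.1,0],0,1],[[0.6,-0.22,0],0,1],[[0.7,-0.25,0],0,1],[[0.7,-0.25,0],0,1],[[0.7,-0.25,0],0,1],[[0.7,-0.25,0],0,1],[[0.7,-0.25,0],0,1],[[0.4,-0.15,0],0,1]]'
python3 go.py 587.9 214.3 60 1.221
```

```text
t: 9.95
eef_pos: [586.9, 199.8, 142.6]
tcp_rot: [-3.141, -0.0, 1.224]
ft_force: [-0.1, -0.4, -2.2]
opening: 0.341
grip_force: 30.0
t 9.95 turn 0.04 shift now [ 0.23 -0.07  1.38] after turn [ 0.23 -0.07  1.38] open 0.341 grip 30.0 [586.9 199.8 142.6]
```

```bash

python3 -m inch '[[[0.23,-0.07,0],0,1],[[0,0,0.3],0,1],[[0,0,0.4],0,1],[[0,0,0.4],0,1],[[0,0,0.28],0,1],[[0,0,0],0,1],[[0,0,0],0,1],[[0,0,0],0,1],[[0,0,0],0,1],[[0,0,0],0,1]]'
python3 go.py 587.9 214.3 32.2 1.221
python3 - <<'E'
from h import *
S=eyes.read_camera("side")
cv2.imwrite("pics/d3.png",cv2.resize(S["pixels"][110:240,240:360,::-1],None,fx=5,fy=4.5,interpolation=cv2.INTER_CUBIC))
E
```

```text
t: 11.2
eef_pos: [588.7, 211.1, 60.2]
tcp_rot: [3.141, -0.0, 1.221]
ft_force: [-1.0, 0.3, -0.6]
opening: 0.341
grip_force: 30.0
t 11.2 turn -0.0 shift now [ 0.05 -0.03  0.47] after turn [ 0.05 -0.03  0.47] open 0.341 grip 30.0 [588.7 211.1  60.2]
```

View pics/d3.png

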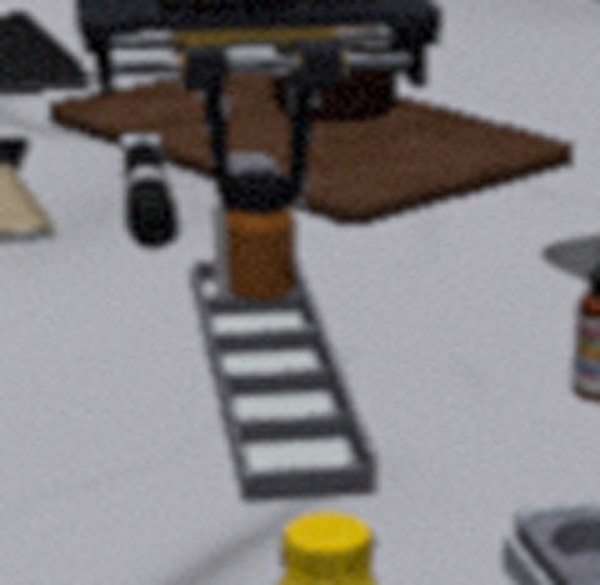

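The jar hangs upright over bay 2, between the reference jar and the second divider (crop (260,255)). Lowering slowly.

```bash

python3 -m inch '[[[0.05,-0.03,0.12],0,1],[[0,0,0.1],0,1],[[0,0,0.08],0,1],[[0,0,0.06],0,1],[[0,0,0.04],0,1],[[0,0,0.03],0,1],[[0,0,0.02],0,1],[[0,0,0],0,1],[[0,0,0],0,1],[[0,0,0],0,1]]'
python3 -m inch '[[[0,0,0.01],0,1],[[0,0,0],0,1],[[0,0,0.01],0,1],[[0,0,0],0,1],[[0,0,0],0,1],[[0,0,0],0,1],[[0,0,0],0,1],[[0,0,0],0,1],[[0,0,0],0,1],[[0,0,0],0,1]]'

```

```text
t: 12.5
eef_pos: [587.9, 214.5, 32.9]
tcp_rot: [3.142, -0.0, 1.221]
ft_force: [-0.5, 0.0, -1.4]
opening: 0.343
grip_force: 30.0
t: 13.75
eef_pos: [587.9, 214.5, 31.7]
tcp_rot: [3.142, -0.0, 1.221]
ft_force: [-0.6, -0.7, -0.4]
opening: 0.337
grip_force: 30.0
```

```bash

python3 -m inch '[[[0,0,0.01],0,1],[[0,0,0],0,1],[[0,0,0.01],0,1],[[0,0,0],0,1],[[0,0,0],0,1],[[0,0,0],0,1],[[0,0,0],0,1],[[0,0,0],0,1],[[0,0,0],0,1],[[0,0,0],0,1]]'
python3 - <<'E'
from h import *
print(env.state()["ft_force"])
S=eyes.read_camera("side")
cv2.imwrite("pics/d4.png",cv2.resize(S["pixels"][130:210,265:325,::-1],None,fx=7,fy=7,interpolation=cv2.INTER_CUBIC))
E
```

```text
t: 15.0
eef_pos: [588.1, 214.6, 31.5]
tcp_rot: [3.141, -0.001, 1.221]
ft_force: [-3.4, -0.8, 10.4]
opening: 0.341
grip_force: 30.0
[-3.3713825  -0.81321554 10.4479924 ]
```

View pics/d4.png

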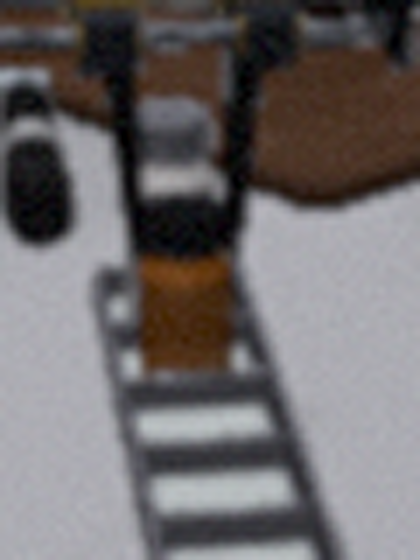

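Contact at TCP z≈31.6 (10 N), and the jar sits centred on the bay floor. Releasing it and going for jar 2.

```bash

python3 -m inch '[[[0,0,-0.015],0,0.5],[[0,0,0],0,0.2],[[0,0,0],0,0],[[0,0,0],0,-0.3],[[0,0,0],0,-0.5],[[0,0,-0.3],0,-0.5],[[0,0,-0.4],0,-0.5],[[0,0,-0.5],0,-0.5],[[0,0,-0.5],0,-0.5],[[0,0,0],-0.75,-0.5]]'
python3 go.py 573.8 -166.3 140 1.352
```

```text
t: 16.3
eef_pos: [589.1, 214.8, 137.3]
tcp_rot: [3.137, -0.003, 1.288]
ft_force: [-0.6, 0.4, -0.6]
opening: 0.748
grip_force: 0.0
t 16.3 turn -0.74 shift now [-6.17  1.53 -0.05] after turn [-6.26  1.13 -0.05] open 0.748 grip 0.0 [589.1 214.8 137.3]
```

```bash

python3 -m inch '[[[0,0,0],-0.74,-0.7],[[-0.5,0.09,0],0,-1],[[-0.8,0.145,0],0,-1],[[-0.8,0.145,0],0,-1],[[-0.8,0.145,0],0,-1],[[-0.8,0.145,0],0,-1],[[-0.8,0.145,0],0,-1],[[-0.8,0.145,0],0,-1],[[-0.7,0.12,0],0,-1],[[-0.25,0.05,0],0,-1]]'
python3 go.py 573.8 -166.3 33 1.352
```

```text
t: 17.55
eef_pos: [572.2, -168.4, 134.4]
tcp_rot: [3.14, 0.0, 1.349]
ft_force: [0.1, 0.2, 0.2]
opening: 0.999
grip_force: 0.0
t 17.55 turn -0.04 shift now [0.04 0.02 1.69] after turn [0.04 0.02 1.69] open 0.999 grip 0.0 [ 572.2 -168.4  134.4]
```

```bash

python3 -m inch '[[[0.02,0.01,0],0,-1],[[0,0,0.4],0,-1],[[0,0,0.5],0,-1],[[0,0,0.4],0,-1],[[0,0,0.26],0,-1],[[0,0,0.1],0,-1],[[0,0,0],0,-0.5],[[0,0,0],0,0],[[0,0,0],0,0],[[0,0,0],0,0]]'
python3 go.py 573.8 -166.3 34.7 1.352
```

```text
t: 18.8
eef_pos: [573.3, -165.3, 34.1]
tcp_rot: [3.141, 0.0, 1.351]
ft_force: [-0.2, 0.9, 2.0]
opening: 0.639
grip_force: 0.0
t 18.8 turn -0.01 shift now [-0.01  0.01 -0.01] after turn [-0.01  0.01 -0.01] open 0.639 grip 0.0 [ 573.3 -165.3   34.1]
```

```bash

python3 -m inch '[[[0,0,0],0,0.5],[[0,0,0],0,1],[[0,0,0],0,1],[[0,0,0],0,1],[[0,0,0],0,1],[[0,0,-0.2],0,1],[[0,0,-0.3],0,1],[[0,0,-0.4],0,1],[[0,0,-0.5],0,1],[[0,0,-0.3],0,1]]'
python3 go.py 568 160.3 60 1.221
```

```text
t: 20.05
eef_pos: [573.6, -165.4, 138.6]
tcp_rot: [3.139, 0.0, 1.351]
ft_force: [0.2, -0.4, -1.5]
opening: 0.335
grip_force: 30.0
t 20.05 turn 1.49 shift now [ 5.28 -1.27  1.31] after turn [ 5.07 -1.95  1.31] open 0.335 grip 30.0 [ 573.6 -165.4  138.6]
```

```bash

python3 -m inch '[[[0,0,0],0.75,1],[[0,0,0],0.74,1],[[0.3,-0.12,0],0,1],[[0.7,-0.27,0],0,1],[[0.8,-0.31,0],0,1],[[0.8,-0.31,0],0,1],[[0.8,-0.31,0],0,1],[[0.8,-0.31,0],0,1],[[0.6,-0.22,0],0,1],[[0.27,-0.1,0],0,1]]'
python3 -m inch '[[[0,0,0],0,1],[[0,0,0],0,1],[[0,0,0.3],0,1],[[0,0,0.4],0,1],[[0,0,0.4],0,1],[[0,0,0.25],0,1],[[0,0,0],0,1],[[0,0,0],0,1],[[0,0,0],0,1],[[0,0,0],0,1]]'
python3 go.py 568 160.3 32.2 1.221
```

```text
t: 21.3
eef_pos: [566.8, 163.3, 136.4]
tcp_rot: [3.141, -0.0, 1.225]
ft_force: [-0.9, 0.4, -1.3]
opening: 0.334
grip_force: 30.0
t: 22.55
eef_pos: [567.7, 160.8, 55.3]
tcp_rot: [3.141, -0.001, 1.221]
ft_force: [0.1, -1.1, -0.8]
opening: 0.341
grip_force: 30.0
t 22.55 turn 0.0 shift now [-0.01  0.01  0.39] after turn [-0.01  0.01  0.39] open 0.341 grip 30.0 [567.7 160.8  55.3]
```

```bash

python3 -m inch '[[[0,0,0.12],0,1],[[0,0,0.1],0,1],[[0,0,0.07],0,1],[[0,0,0.04],0,1],[[0,0,0.03],0,1],[[0,0,0.02],0,1],[[0,0,0.01],0,1],[[0,0,0],0,1],[[0,0,0],0,1],[[0,0,0],0,1]]'
python3 -m inch '[[[0,0,0.01],0,1],[[0,0,0],0,1],[[0,0,0],0,1],[[0,0,0],0,1],[[0,0,0],0,1],[[0,0,0],0,1],[[0,0,0],0,1],[[0,0,0],0,1],[[0,0,0],0,1],[[0,0,0],0,1]]'

```

```text
t: 23.8
eef_pos: [567.5, 160.7, 31.4]
tcp_rot: [3.141, -0.0, 1.221]
ft_force: [-0.0, 0.1, -0.0]
opening: 0.34
grip_force: 30.0
t: 25.05
eef_pos: [567.5, 160.7, 30.7]
tcp_rot: [-3.142, -0.0, 1.221]
ft_force: [-1.2, -0.9, -0.6]
opening: 0.338
grip_force: 30.0
```

```bash

python3 -m inch '[[[0,0,0.01],0,1],[[0,0,0],0,1],[[0,0,0],0,1],[[0,0,0],0,1],[[0,0,0],0,1],[[0,0,0],0,1],[[0,0,0],0,1],[[0,0,0],0,1],[[0,0,0],0,1],[[0,0,0],0,1]]'
python3 -m inch '[[[0,0,0],0,0.5],[[0,0,0],0,0.2],[[0,0,0],0,0],[[0,0,0],0,-0.3],[[0,0,0],0,-0.5],[[0,0,-0.3],0,-0.5],[[0,0,-0.4],0,-0.5],[[0,0,-0.5],0,-0.5],[[0,0,-0.5],0,-0.5],[[0,0,0],-0.75,-0.5]]'
python3 go.py 561.4 -221.7 140 1.352
```

```text
t: 26.3
eef_pos: [567.7, 160.7, 30.6]
tcp_rot: [3.141, -0.0, 1.221]
ft_force: [-1.6, 0.2, 5.6]
opening: 0.339
grip_force: 30.0
t: 27.55
eef_pos: [568.7, 160.9, 135.9]
tcp_rot: [3.137, -0.002, 1.288]
ft_force: [-0.3, 0.6, -0.2]
opening: 0.753
grip_force: 0.0
t 27.55 turn -0.74 shift now [-6.16  1.67 -0.07] after turn [-6.25  1.27 -0.07] open 0.753 grip 0.0 [568.7 160.9 135.9]
```

```bash

python3 -m inch '[[[0,0,0],-0.74,-0.7],[[-0.5,0.1,0],0,-1],[[-0.8,0.16,0],0,-1],[[-0.8,0.16,0],0,-1],[[-0.8,0.16,0],0,-1],[[-0.8,0.16,0],0,-1],[[-0.8,0.16,0],0,-1],[[-0.8,0.16,0],0,-1],[[-0.7,0.15,0],0,-1],[[-0.25,0.06,0],0,-1]]'
python3 -m inch '[[[0,0,0],0,-1],[[0,0,0.4],0,-1],[[0,0,0.5],0,-1],[[0,0,0.4],0,-1],[[0,0,0.26],0,-1],[[0,0,0.1],0,-1],[[0,0,0],0,-0.5],[[0,0,0],0,0],[[0,0,0],0,0],[[0,0,0],0,0]]'
python3 go.py 561.4 -221.7 34.7 1.352
```

```text
t: 28.8
eef_pos: [559.9, -224.1, 133.2]
tcp_rot: [3.14, 0.0, 1.349]
ft_force: [1.2, 0.2, 0.2]
opening: 0.999
grip_force: 0.0
t: 30.05
eef_pos: [560.2, -222.0, 32.9]
tcp_rot: [3.141, 0.0, 1.351]
ft_force: [0.0, -0.1, 0.4]
opening: 0.638
grip_force: 0.0
t 30.05 turn -0.01 shift now [ 0.01  0.02 -0.03] after turn [ 0.01  0.02 -0.03] open 0.638 grip 0.0 [ 560.2 -222.    32.9]
```

```bash

python3 -m inch '[[[0.01,0.02,-0.03],0,0.5],[[0,0,0],0,1],[[0,0,0],0,1],[[0,0,0],0,1],[[0,0,0],0,1],[[0,0,-0.2],0,1],[[0,0,-0.3],0,1],[[0,0,-0.4],0,1],[[0,0,-0.5],0,1],[[0,0,-0.3],0,1]]'
python3 go.py 548.2 106 60 1.221
```

```text
t: 31.3
eef_pos: [561.8, -221.8, 139.2]
tcp_rot: [3.139, 0.001, 1.351]
ft_force: [0.3, -0.7, -2.3]
opening: 0.338
grip_force: 30.0
t 31.3 turn 1.49 shift now [ 5.28 -1.41  1.32] after turn [ 5.05 -2.08  1.32] open 0.338 grip 30.0 [ 561.8 -221.8  139.2]
```

```bash

python3 -m inch '[[[0,0,0],0.75,1],[[0,0,0],0.74,1],[[0.3,-0.12,0],0,1],[[0.7,-0.29,0],0,1],[[0.8,-0.33,0],0,1],[[0.8,-0.33,0],0,1],[[0.8,-0.33,0],0,1],[[0.8,-0.33,0],0,1],[[0.6,-0.24,0],0,1],[[0.25,-0.11,0],0,1]]'
python3 -m inch '[[[0,0,0],0,1],[[0,0,0],0,1],[[0,0,0.3],0,1],[[0,0,0.4],0,1],[[0,0,0.4],0,1],[[0,0,0.25],0,1],[[0,0,0],0,1],[[0,0,0],0,1],[[0,0,0],0,1],[[0,0,0],0,1]]'
python3 go.py 548.2 106 31.2 1.221
```

```text
t: 32.55
eef_pos: [547.2, 108.4, 137.0]
tcp_rot: [3.141, -0.0, 1.225]
ft_force: [-0.4, -0.3, -0.5]
opening: 0.342
grip_force: 30.0
t: 33.8
eef_pos: [548.2, 105.9, 55.9]
tcp_rot: [3.141, -0.0, 1.221]
ft_force: [0.5, -0.3, -1.0]
opening: 0.341
grip_force: 30.0
t 33.8 turn -0.0 shift now [ 0.   -0.    0.41] after turn [ 0.   -0.    0.41] open 0.341 grip 30.0 [548.2 105.9  55.9]
```

```bash

python3 -m inch '[[[0,0,0.12],0,1],[[0,0,0.1],0,1],[[0,0,0.07],0,1],[[0,0,0.05],0,1],[[0,0,0.03],0,1],[[0,0,0.02],0,1],[[0,0,0.01],0,1],[[0,0,0],0,1],[[0,0,0],0,1],[[0,0,0],0,1]]'
python3 -m inch '[[[0,0,0.01],0,1],[[0,0,0],0,1],[[0,0,0],0,1],[[0,0,0],0,1],[[0,0,0],0,1],[[0,0,0],0,1],[[0,0,0],0,1],[[0,0,0],0,1],[[0,0,0],0,1],[[0,0,0],0,1]]'

```

```text
t: 35.05
eef_pos: [548.0, 105.8, 31.4]
tcp_rot: [3.142, -0.0, 1.221]
ft_force: [-0.4, -0.6, -0.6]
opening: 0.339
grip_force: 30.0
t: 36.3
eef_pos: [548.2, 105.9, 31.3]
tcp_rot: [3.141, -0.0, 1.221]
ft_force: [-1.7, -0.5, 4.6]
opening: 0.342
grip_force: 30.0
```

Contact at 31.3. Releasing it and going for jar 4.

```bash

python3 -m inch '[[[0,0,0],0,0.5],[[0,0,0],0,0.2],[[0,0,0],0,0],[[0,0,0],0,-0.3],[[0,0,0],0,-0.5],[[0,0,-0.3],0,-0.5],[[0,0,-0.4],0,-0.5],[[0,0,-0.5],0,-0.5],[[0,0,-0.5],0,-0.5],[[0,0,0],-0.75,-0.5]]'
python3 go.py 549 -277.3 140 1.352
python3 -m inch '[[[0,0,0],-0.74,-0.7],[[-0.5,0.11,0],0,-1],[[-0.8,0.18,0],0,-1],[[-0.8,0.18,0],0,-1],[[-0.8,0.18,0],0,-1],[[-0.8,0.18,0],0,-1],[[-0.8,0.18,0],0,-1],[[-0.8,0.18,0],0,-1],[[-0.7,0.16,0],0,-1],[[-0.2,0.05,0],0,-1]]'
python3 -m inch '[[[0,0,0],0,-1],[[0,0,0.1],0,-1],[[0,0,0],0,-1],[[0,0,0],0,-1],[[0,0,0],0,-1],[[0,0,0],0,-1],[[0,0,0],0,-1],[[0,0,0],0,-1],[[0,0,0],0,-1],[[0,0,0],0,-1]]'
python3 go.py 549 -277.3 34.2 1.352
```

```text
t: 37.55
eef_pos: [549.0, 105.9, 134.9]
tcp_rot: [3.138, -0.001, 1.288]
ft_force: [0.7, 0.0, -0.7]
opening: 0.748
grip_force: 0.0
t 37.55 turn -0.74 shift now [-6.13  1.79 -0.08] after turn [-6.23  1.39 -0.08] open 0.748 grip 0.0 [549.  105.9 134.9]
t: 38.8
eef_pos: [548.5, -277.7, 132.4]
tcp_rot: [-3.142, -0.0, 1.349]
ft_force: [-0.1, 0.7, -0.2]
opening: 1.0
grip_force: 0.0
t: 40.05
eef_pos: [548.8, -275.6, 126.7]
tcp_rot: [3.142, -0.0, 1.351]
ft_force: [-1.1, -0.6, -0.1]
opening: 1.003
grip_force: 0.0
t 40.05 turn -0.01 shift now [-0.03  0.01  1.54] after turn [-0.03  0.01  1.54] open 1.003 grip 0.0 [ 548.8 -275.6  126.7]
```

```bash

python3 -m inch '[[[-0.03,0.01,0.3],0,-1],[[0,0,0.5],0,-1],[[0,0,0.4],0,-1],[[0,0,0.24],0,-1],[[0,0,0.1],0,-1],[[0,0,0],0,-0.5],[[0,0,0],0,0],[[0,0,0],0,0.5],[[0,0,0],0,1],[[0,0,0],0,1]]'
python3 -m inch '[[[0,0,0],0,1],[[0,0,0],0,1],[[0,0,0],0,1],[[0,0,-0.2],0,1],[[0,0,-0.3],0,1],[[0,0,-0.4],0,1],[[0,0,-0.5],0,1],[[0,0,-0.35],0,1],[[0,0,0],0,1],[[0,0,0],0,1]]'
python3 go.py 528.5 50.5 60 1.221
```

```text
t: 41.3
eef_pos: [549.1, -277.5, 34.5]
tcp_rot: [3.141, 0.0, 1.351]
ft_force: [0.3, 0.4, 0.4]
opening: 0.527
grip_force: 0.0
t: 42.55
eef_pos: [548.7, -277.3, 139.1]
tcp_rot: [-3.141, -0.0, 1.351]
ft_force: [-1.3, 1.1, -0.8]
opening: 0.338
grip_force: 30.0
t 42.55 turn 1.49 shift now [ 5.26 -1.52  1.32] after turn [ 5.02 -2.19  1.32] open 0.338 grip 30.0 [ 548.7 -277.3  139.1]
```

```bash

python3 -m inch '[[[0,0,0],0.75,1],[[0,0,0],0.74,1],[[0.3,-0.13,0],0,1],[[0.7,-0.31,0],0,1],[[0.8,-0.35,0],0,1],[[0.8,-0.35,0],0,1],[[0.8,-0.35,0],0,1],[[0.8,-0.35,0],0,1],[[0.6,-0.25,0],0,1],[[0.22,-0.1,0],0,1]]'
python3 -m inch '[[[0,0,0],0,1],[[0,0,0],0,1],[[0,0,0.3],0,1],[[0,0,0.4],0,1],[[0,0,0.4],0,1],[[0,0,0.25],0,1],[[0,0,0],0,1],[[0,0,0],0,1],[[0,0,0],0,1],[[0,0,0],0,1]]'
python3 go.py 528.5 50.5 31.5 1.221
```

```text
t: 43.8
eef_pos: [527.8, 53.1, 139.0]
tcp_rot: [-3.141, 0.0, 1.225]
ft_force: [0.1, 0.4, -0.4]
opening: 0.338
grip_force: 30.0
t: 45.05
eef_pos: [529.1, 50.6, 58.9]
tcp_rot: [3.141, -0.0, 1.221]
ft_force: [-0.4, 0.6, -0.5]
opening: 0.341
grip_force: 30.0
t 45.05 turn 0.0 shift now [-0.   -0.01  0.46] after turn [-0.   -0.01  0.46] open 0.341 grip 30.0 [529.1  50.6  58.9]
```

```bash

python3 -m inch '[[[0,-0.01,0.12],0,1],[[0,0,0.1],0,1],[[0,0,0.09],0,1],[[0,0,0.06],0,1],[[0,0,0.04],0,1],[[0,0,0.03],0,1],[[0,0,0.02],0,1],[[0,0,0],0,1],[[0,0,0],0,1],[[0,0,0],0,1]]'
python3 -m inch '[[[0,0,0.01],0,1],[[0,0,0],0,1],[[0,0,0],0,1],[[0,0,0],0,1],[[0,0,0],0,1],[[0,0,0],0,1],[[0,0,0],0,1],[[0,0,0],0,1],[[0,0,0],0,1],[[0,0,0],0,1]]'

```

```text
t: 46.3
eef_pos: [528.4, 50.8, 31.2]
tcp_rot: [3.141, -0.0, 1.221]
ft_force: [-1.6, 0.8, 5.1]
opening: 0.343
grip_force: 30.0
t: 47.55
eef_pos: [528.4, 50.8, 31.2]
tcp_rot: [3.141, -0.0, 1.221]
ft_force: [-2.7, -0.4, 12.5]
opening: 0.336
grip_force: 30.0
```

```bash

python3 -m inch '[[[0,0,-0.01],0,0.5],[[0,0,0],0,0.2],[[0,0,0],0,0],[[0,0,0],0,-0.3],[[0,0,0],0,-0.5],[[0,0,-0.3],0,-0.5],[[0,0,-0.4],0,-0.5],[[0,0,-0.5],0,-0.5],[[0,0,-0.5],0,-0.5],[[0,0,-0.5],0,-0.5]]'
python3 -m inch '[[[-0.5,0,0],0,-1],[[-0.8,0,0],0,-1],[[-0.8,0,0],0,-1],[[-0.8,0,0],0,-1],[[-0.8,0,0],0,-1],[[-0.8,0,0],0,-1],[[-0.5,0,0],0,-1],[[0,0,0],0,-1],[[0,0,0],0,-1],[[0,0,0],0,-1]]'
python3 - <<'E'
from h import *
T=eyes.read_camera("top");S=eyes.read_camera("side")
up=lambda im,r0,r1,c0,c1,k:cv2.resize(im[r0:r1,c0:c1,::-1],None,fx=k,fy=k,interpolation=cv2.INTER_CUBIC)
cv2.imwrite("pics/e1.png",up(T["pixels"],160,240,190,330,5));cv2.imwrite("pics/e2.png",up(S["pixels"],130,225,260,330,6))
E
```

```text
t: 48.8
eef_pos: [528.1, 50.7, 163.7]
tcp_rot: [-3.142, -0.0, 1.221]
ft_force: [0.3, -0.2, 0.3]
opening: 0.751
grip_force: 0.0
t: 50.05
eef_pos: [425.7, -230.2, 162.7]
tcp_rot: [-3.142, -0.0, 1.222]
ft_force: [-0.6, 0.6, 0.8]
opening: 1.0
grip_force: 0.0
```

View pics/e1.png

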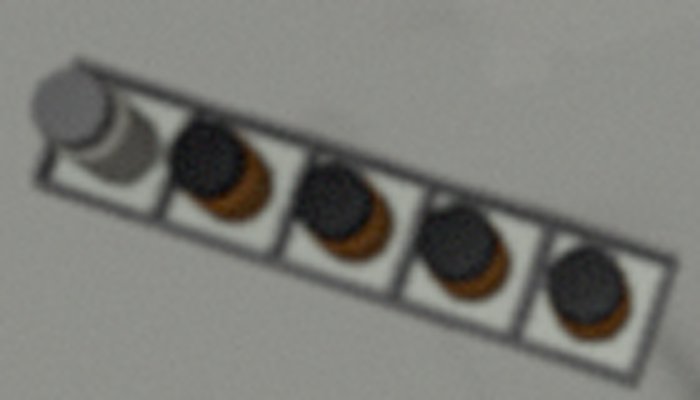

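View pics/e2.png

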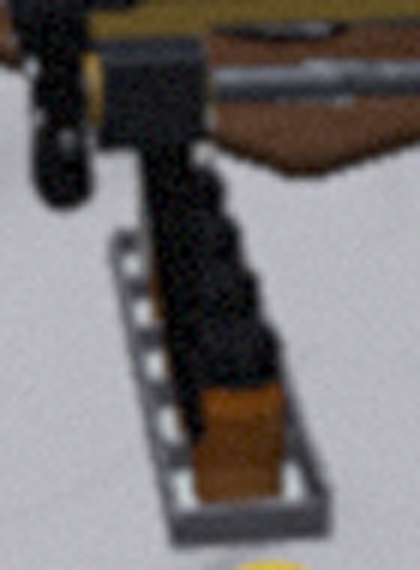

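The top crop shows one jar in each of the four bays, all upright, and the reference jar unmoved. In the side crop a finger hides part of the row. I'll check the offsets numerically from the top view.

```bash
python3 - <<'E'
from h import *
T=eyes.read_camera("top")
caps=np.array([[208,158],[337,200],[460,243],[588,285]])/5+[190,160]-.4
J=atz(T,caps,76)[:,:2]
bay=atz(T,np.array([[237,147],[352,185],[470,225],[597,262]])/5+[190,168]-.4,6)[:,:2]
a=-.345;R=np.array([[np.cos(a),np.sin(a)],[-np.sin(a),np.cos(a)]])
print(J.round(1),"\n",((J-bay)@R.T).round(1))
print("ref",atz(T,np.array([[72,107]])/5+[190,160]-.4,94))
E
```

```text
[[586.8 212.2]
 [566.7 156.5]
 [546.6 104.2]
 [527.   50.5]] 
 [[-0.  -3.1]
 [ 0.2 -5.5]
 [-0.4 -3.9]
 [-2.4 -0.7]]
ref [[606.84032561 266.52558228  94.        ]]
```

```bash
python3 -c "
from cell import env
print(env.job_done())"
```

```text
the job is handed in; nothing more can be done
None
```

The job is handed in: the four amber jars stand upright in the rack bays in their original left-to-right order, each measured within about 6 mm of its bay centre (12 mm allowed), and the reference jar has not moved.

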